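Clear the soldering bench into its trays

TASK

Put the soldering bench in order: stand the two brass torch nozzles upright in the round dish, lay the two square steel punches side by side flat on the floor of the long tray, and lay the small buff-coloured soldering block flat in the square tray. Leave the flux jar and the copper cup standing where they are, and let go of everything at the end.

Things in the scene. Friction and masses are not known exactly. Their poses are not given: they have to be found in the camera images.
- nozzle_a: Brass torch nozzle standing upright on the bench on its wider mouth: a foot 28 mm in diameter and 12 mm high, above it a straight ribbed barrel 20 to 22 mm in diameter up to 52 mm high; 65 to 105 g. Origin: centre of the underside; z up along its axis. The two nozzles are alike and interchangeable.
- nozzle_b: Brass torch nozzle standing upright on the bench on its wider mouth: a foot 28 mm in diameter and 12 mm high, above it a straight ribbed barrel 20 to 22 mm in diameter up to 52 mm high; 65 to 105 g. Origin: centre of the underside; z up along its axis. The two nozzles are alike and interchangeable.
- punch_a: Square steel hand punch lying on the bench: shank 12 x 12 mm, 86 mm long overall along its x axis (the last 16 mm at the +x end is a thinner 8 mm square tip), 65 to 105 g. Origin: the centre of its bulk, 6 mm above what it lies on; x along its length. Grip it across y. The two punches are alike and interchangeable.
- punch_b: Square steel hand punch lying on the bench: shank 12 x 12 mm, 86 mm long overall along its x axis (the last 16 mm at the +x end is a thinner 8 mm square tip), 65 to 105 g. Origin: the centre of its bulk, 6 mm above what it lies on; x along its length. Grip it across y. The two punches are alike and interchangeable.
- solder_block: Small buff-coloured ceramic (firebrick) soldering block, 62 x 42 x 24 mm (x, y, z), dotted top, lying flat; about 55 to 90 g. Origin: its centre, 12 mm above what it lies on. Grip it across y (42 mm). It is the only such block; the big pale dotted board at the back of the bench is the fixed hearth.
- round_dish: Round shallow sheet-steel dish, 120 mm in outer diameter at the rim, fixed to the bench; wall 3 mm thick and 10 mm high, floor 3 mm thick and 108 mm across. Room for both nozzles side by side. Origin: centre of the underside, on the bench; z up.
- long_tray: Long oblong shallow sheet-steel tray, outer 165 x 100 mm (x, y), fixed to the bench; rim 8 mm above the bench, walls and floor 3 mm thick, inside 159 x 94 mm. Room for both punches side by side, along x. Origin: centre of the underside, on the bench; x along its length, z up.
- square_tray: Square shallow sheet-steel tray, outer 90 x 90 mm, fixed to the bench; rim 8 mm above the bench, walls and floor 3 mm thick, inside 84 x 84 mm. Origin: centre of the underside, on the bench; x and y along its sides, z up.
- flux_jar: Small glass flux jar with a black lid, 44 mm in diameter, 52 mm high, loose, standing among the things. A bystander. Origin: centre of the underside. (Also loose among the things, not listed: a dark steel doming block, a 42 mm cube, and flat dark tweezers 100 mm long and 4 mm high. Each of these four bystanders stands clear of the things and trays. Taller equipment stands only beyond x = 0.78 and beyond |y| = 0.55.)
- copper_cup: Small open copper cup, 50 mm in diameter at the rim, 45 mm high, empty, loose, standing among the things. A bystander. Origin: centre of the underside.
Mind the look-alikes: they are no part of the job. Leave any red look-alike of the nozzle_b alone.

How it is judged:
By the outcome, as a careful person would: the job done as asked, in the order asked, and still so for the second after the job is handed in, with the robot touching nothing.
It also fails if it takes over 128 s, if anything falls off the work surface, if the arm or the gripper's body presses on something with over 40 N, if the wrist force passes 120 N, or if a joint passes its speed limit or range.

ROBOT

A 6-joint arm with a two-finger parallel gripper is mounted at the origin on the work surface. World frame = base frame: x ahead of the robot, y to its left, z up, the work surface at z = 0. Lengths are in mm, angles in rad, forces in N, time in s.
With the tool pointing down it reaches from about 300 to 775 mm from the base axis. Payload 14.6 kg.
Tool frame: the origin (TCP) lies at the very end of the fingers, on their centre line; the grasp point (between the pads) lies 19 mm behind it; z points along the fingers, y is the line along which they close (so a half turn about z gives the same grasp; the last joint's range is limited). The gripper opens to 94 mm and grips with 3 to 60 N. Pads are 16 mm wide; open, the fingers measure 119 mm over their backs; the gripper's body (75 mm by 177 mm) begins 78 mm behind the grasp point.
Start: joints at [1.276, 0.3, 1.521, -0, 1.321, -0.067], TCP at [124.207, 535.781, 205.446] pointing down, gripper open.
Joint ranges: [-3.03, 3.03], [-0.79, 2.21], [0.23, 2.52], [-1.04, 4.18], [0, 3.07], [-2.55, 2.55]. Speed limits (rad/s): [2.22, 2.22, 2.57, 3.14, 3.14, 3.14].

INTERFACE

Orientations are given as [roll, pitch, yaw] about the fixed x, y, z axes, in that order (R = Rz(yaw) Ry(pitch) Rx(roll)).
In Python, from cell import manip, optics gives the robot as it stands.
- The arm moves only by the shell command python3 -m crank 'ROWS' [FORCE]. ROWS is JSON, a list of rows, each a list of 7 numbers: the opening in per cent of the stroke, from 0 (shut) to 100 (fully open), then the shift along the tool's x, y, z in mm, then the turn, a rotation vector about the tool's x, y, z in rad. A call has 1 to 10 rows; each row is the pose to reach, as a shift and turn from the pose commanded when the call began, along the tool's axes at that moment; what a row does not reach only later rows make up. A row lasts 1/10 s, in which the tool goes at most 50 mm and 8.59 degrees, less where a joint would pass 70% of its speed; a pose out of reach is approached as far as the arm can. A call with a gripper value outside its range is refused whole. The fingers move at their own pace and stop on an object; FORCE is the grip in N (left out, the last holds). Time passes only in rows, so rows that repeat a pose let the fingers close. It gives the time, the measured TCP pose, the force, the opening and the grip force at its end, in the units of the state.
- manip.read_state(): the state, without advancing time (a new reading comes with each control period).
- optics.camera(name): name is "side" or "top" or "wrist"; returns (picture, depth): 420x560x3 uint8, red, green, blue; 420x560 float32, mm along the optical axis (not along the pixel's ray), 0 where there is no reading.
- optics.calibration(name): a dict with "camera_matrix" (3x3 intrinsics, pixels), "k1" (the pictures are not rectified: a ray, as slopes to the right and down, at radius r is drawn at 1 + k1 r^2 times it, then the intrinsics apply), "R" (3x3) and "t" (3): a world point X has camera coordinates R X + t. Camera axes: x right, y down, z forward; pixel columns grow to the right and rows downward; lengths in mm; the calibration is good to about 2 mm. A picture is of the moment at which its call begins: read the wrist's pose just before it. calibration takes no time and is no camera call; for the wrist camera it gives the pose at the moment of the call.
- manip.sign_off(): hands the job in; it is judged then, once.
The state is a dict: "clock": time; "joints": joint angles; "qd": joint speeds; "effort": joint torques, N m; "eef_pos": TCP position; "eef_rot": TCP orientation; "wrist_force": force on the tool from outside, world axes, zero at the start; "moment": the same for the moment, N m; "finger_gap": finger opening in mm; "finger_force": force on a finger pad.
Only numpy, scipy, OpenCV 4.12 (cv2) and the standard library are available. Lean on these libraries where they do the work, as an engineer would, in place of code of your own. Each camera call takes 0.05 s, during which the arm holds its last target. There are 200 camera calls.

## Working session

There is one attempt and no reset: what is moved stays moved. The work goes in short steps, Python scripts to look and compute and a shell command to move; the robot and the scene stay as the last step left them, time stands still between calls to the robot, and variables do not carry over. Pictures are saved under pics/ and viewed, at most 14 in all, crops included, and the job is handed in when it is done.

```bash
ls; mkdir -p pics; cat > h.py <<'E'
import numpy as np, cv2, json
from cell import manip, optics
def cam(n):
    c=optics.calibration(n); p,d=optics.camera(n); return p,d,c
def cloud(d,c):
    K=np.array(c["camera_matrix"]);k=c["k1"]
    h,w=d.shape;u,v=np.meshgrid(np.arange(w),np.arange(h))
    pts=np.stack([u,v],-1).reshape(-1,1,2).astype(np.float64)
    n=cv2.undistortPoints(pts,K,np.array([k,0,0,0,0.]))[:,0]
    P=np.c_[n,np.ones(len(n))]*d.reshape(-1,1)
    R=np.array(c["R"]);t=np.array(c["t"])
    W=(P-t)@R
    W[d.reshape(-1)==0]=np.nan
    return W.reshape(h,w,3)
def save(n,p): cv2.imwrite(n,p[...,::-1])
E
python3 - <<'E'
from h import *
for n in("top","side"):
    p,d,c=cam(n); save(f"pics/{n}0.png",p); np.savez(f"{n}0.npz",p=p,W=cloud(d,c)); print(n,c)
print(manip.read_state())
E
```

```text
pics
top {'camera_matrix': array([[500.06485751,   0.        , 269.95263888],
       [  0.        , 500.06485751, 205.18808211],
       [  0.        ,   0.        ,   1.        ]]), 'k1': -0.06822035296394827, 'R': array([[ 0.01326789, -0.99969798, -0.02068615],
       [-0.99139394, -0.01045744, -0.13049407],
       [ 0.13023834,  0.0222395 , -0.99123326]]), 't': array([   7.66229567,  526.18391744, 1228.77395673])}
side {'camera_matrix': array([[521.21412823,   0.        , 282.29239929],
       [  0.        , 521.21412823, 208.42460571],
       [  0.        ,   0.        ,   1.        ]]), 'k1': -0.0806877395885189, 'R': array([[ 0.86732707, -0.49764072, -0.00987238],
       [-0.3855672 , -0.65918883, -0.6456067 ],
       [ 0.31477242,  0.56375864, -0.76360626]]), 't': array([-447.25539795,  238.18780706, 1137.22452483])}
{'clock': 0.1, 'joints': array([ 1.27639615e+00,  3.00421218e-01,  1.52146356e+00, -2.59517413e-05,
        1.32072733e+00, -6.66283400e-02]), 'qd': array([-0.00079862, -0.00148641, -0.00106564, -0.0011018 , -0.00137093,
        0.00100122]), 'effort': array([ 1.18438802e-03, -5.32654703e+01, -3.53285944e+01,  7.09829642e-02,
        2.34662258e-02, -7.00404053e-05]), 'eef_pos': array([124.15459381, 535.57710338, 204.96341147]), 'eef_rot': array([-3.14057379e+00, -4.27922025e-05,  2.91382723e+00]), 'wrist_force': array([-0.36915834,  0.44545468, -0.36980193]), 'moment': array([-0.0181086 ,  0.05331706, -0.03984276]), 'finger_force': 0.0, 'finger_gap': 94.22799825528374}
```

View pics/top0.png

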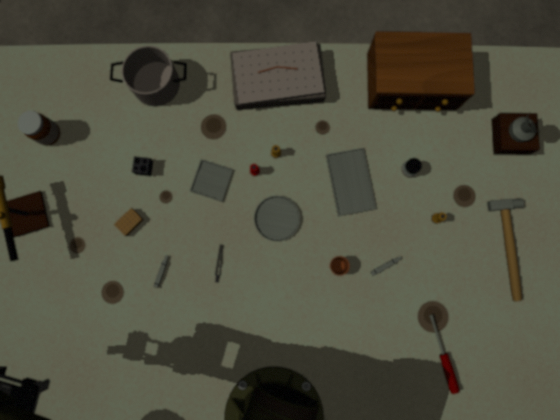

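View pics/side0.png

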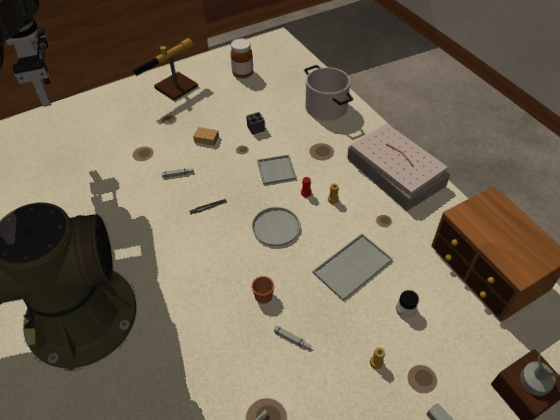

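The top view shows the nozzles at (277,152) and (438,217), with the red look-alike at (255,169). The punches are at (162,271) and (386,265), and the tweezers at (219,263). The block is at (128,221), dish at (278,218), long tray at (351,182), square tray at (212,180), cup at (340,265) and jar at (413,167). The side view agrees.

```bash
cat > m.py <<'E'
from h import *
z=np.load("top0.npz");W=z["W"];p=z["p"]
g=W[240:330:3,60:500:3].reshape(-1,3);print("table z med",np.nanmedian(g[:,2]))
def blob(name,u,v,r,zmin,zmax):
    Wc=W[v-r:v+r,u-r:u+r].reshape(-1,3);pp=p[v-r:v+r,u-r:u+r].reshape(-1,3)
    m=(Wc[:,2]>zmin)&(Wc[:,2]<zmax);m2=m.reshape(2*r,2*r).astype(np.uint8)
    n,l,s,c=cv2.connectedComponentsWithStats(m2)
    if n<2: print(name,"none",np.nanpercentile(Wc[:,2],[5,50,95]));return
    i=1+np.argmax(s[1:,4]);q=Wc[(l==i).ravel()]
    R=cv2.minAreaRect(q[:,:2].astype(np.float32))
    print(name,len(q),"ctr",np.round(R[0],1),"size",np.round(R[1],1),"ang",round(R[2],1),"z",np.round(np.percentile(q[:,2],[5,50,98]),1), "mean",q.mean(0).round(1))
for a in [("nozA",277,152,12,30,70),("nozB",438,217,12,30,70),("red",255,169,10,30,70),("punL",162,271,22,5,25),("punR",386,265,22,5,25),("block",128,221,20,12,40),("dish",278,218,32,4,25),("long",351,182,45,3.5,20),("sq",212,180,28,3.5,20),("cup",340,265,16,20,60),("jar",413,167,16,30,70),("cube",143,166,16,20,60),("tweez",219,263,24,2.5,15)]: blob(*a)
E
python3 m.py
```

```text
table z med -0.6096839299672058
nozA 69 ctr [668.4   2.8] size [20.6 20.4] ang 0.6 z [37.6 49.7 55.7] mean [666.9   2.6  48.8]
nozB 78 ctr [ 500.8 -414.9] size [20.4 21.3] ang 62.3 z [34.9 50.9 54.9] mean [ 499.4 -413.1   48.8]
red 67 ctr [618.3  57.8] size [20.5 20.3] ang 2.1 z [40.6 50.9 55.9] mean [618.3  57.4  49.6]
punL 161 ctr [355.8 293.1] size [15.1 85.3] ang 71.9 z [ 6.4 10.9 15.4] mean [353.5 292.4  10.8]
punR 163 ctr [ 378.9 -282.6] size [19.6 86.5] ang 29.4 z [ 6.1 11.3 16.5] mean [ 379.6 -280.1   11.1]
block 424 ctr [480.6 380.6] size [43.2 63.2] ang 46.6 z [16.8 22.6 28. ] mean [480.6 379.1  22.5]
dish 383 ctr [495.8  -1.9] size [118.4 118. ] ang 73.7 z [ 4.3  7.  13.1] mean [496.   -4.2   7.4]
long 946 ctr [ 594.  -192.9] size [172.5 109.7] ang 10.5 z [ 3.7  5.5 11.1] mean [ 596.8 -193.6    6. ]
sq 304 ctr [597.3 170. ] size [100.7  91.7] ang 75.4 z [ 3.7  5.3 11.9] mean [606.6 166.8   6. ]
cup 127 ctr [ 376.6 -157.7] size [46.8 47.9] ang 0.5 z [23.2 41.5 48.2] mean [ 377.9 -162.    38.4]
jar 210 ctr [ 629. -347.] size [39. 37.] ang 27.4 z [40.9 51.3 56.5] mean [ 628.5 -345.9   50.2]
cube 314 ctr [626.4 348. ] size [44.1 43.4] ang 83.8 z [25.6 41.3 46.5] mean [625.1 346.5  39.9]
tweez 24 ctr [342.3 148.7] size [14.4 20. ] ang 73.0 z [2.9 4.1 7.6] mean [341.4 148.3   4.6]
```

```bash
cat >> h.py <<'E'
from scipy.spatial.transform import Rotation as Ro
def go(x,y,z,yaw,frm=None):
    s=manip.read_state();p=np.array(s["eef_pos"]);e=np.array(s["eef_rot"])
    if frm is not None: p=np.array(frm[:3]); e=np.array([np.pi,0,frm[3]])
    R0=Ro.from_euler("xyz",e);R1=Ro.from_euler("xyz",[np.pi,0,yaw])
    sh=R0.inv().apply(np.array([x,y,z])-p);rv=(R0.inv()*R1).as_rotvec()
    print("shift",sh.round(1),"turn",rv.round(3),"| clock",round(s["clock"],1),"rows>=",np.ceil(max(np.linalg.norm(sh)/50,np.linalg.norm(rv)/.15)))
def look(name,n,x,y,r,zmin,zmax,pic=None):
    p,d,c=cam(n);W=cloud(d,c)
    m=(np.hypot(W[...,0]-x,W[...,1]-y)<r)&(W[...,2]>zmin)&(W[...,2]<zmax)
    k,l,s,_=cv2.connectedComponentsWithStats(m.astype(np.uint8))
    if pic: save(pic,p)
    if k<2: print(name,"none");return
    q=W[l==1+np.argmax(s[1:,4])];R=cv2.minAreaRect(q[:,:2].astype(np.float32))
    v,u=np.argwhere(l==1+np.argmax(s[1:,4])).mean(0)
    print(name,len(q),"ctr",np.round(R[0],1),"size",np.round(R[1],1),"ang",round(R[2],1),"z",np.round(np.percentile(q[:,2],[5,50,98]),1),"px",int(u),int(v))
E
python3 -c "
from h import *
go(630,3,190,1.571)"
```

```text
shift [-613.  -404.6   15.3] turn [-1.000e-03  1.000e-03  1.343e+00] | clock 0.1 rows>= 15.0
```

```bash
python3 -m crank '[[55,-613,-404,15,0,0,1.343],[55,-613,-404,15,0,0,1.343],[55,-613,-404,15,0,0,1.343],[55,-613,-404,15,0,0,1.343],[55,-613,-404,15,0,0,1.343],[55,-613,-404,15,0,0,1.343],[55,-613,-404,15,0,0,1.343],[55,-613,-404,15,0,0,1.343],[55,-613,-404,15,0,0,1.343],[55,-613,-404,15,0,0,1.343]]' 20; python3 -c "
from h import *
go(630,3,190,1.571)"
```

```text
clock: 1.1
eef_pos: [469.7, 171.7, 195.1]
eef_rot: [-3.141, 0.0, 1.565]
wrist_force: [0.5, 0.8, -0.1]
finger_gap: 51.6
finger_force: 0.0
shift [-167.8  161.2    5.1] turn [-0.     0.    -0.006] | clock 1.1 rows>= 5.0
```

```bash
python3 -m crank '[[55,-168,161,5,0,0,-0.006],[55,-168,161,5,0,0,-0.006],[55,-168,161,5,0,0,-0.006],[55,-168,161,5,0,0,-0.006],[55,-168,161,5,0,0,-0.006],[55,-168,161,5,0,0,-0.006],[55,-168,161,5,0,0,-0.006]]'; python3 -c "
from h import *
look('nozA','wrist',667,3,25,44,60,'pics/w1.png')
look('red','wrist',618,57,25,44,60)
look('dish','wrist',496,-3,64,6,16)
go(667,3,90,1.571)"
```

```text
clock: 1.8
eef_pos: [629.4, 5.4, 189.4]
eef_rot: [-3.14, -0.0, 1.576]
wrist_force: [-0.2, 0.9, -0.2]
finger_gap: 51.8
finger_force: 0.0
nozA 454 ctr [666.7   3.7] size [21.8 20.7] ang 3.0 z [46.5 51.9 53.4] px 321 199
red 495 ctr [618.2  58. ] size [21.5 21.7] ang 89.6 z [46.4 51.8 53.5] px 269 141
dish 1390 ctr [493.4  -0.7] size [118.4 118.2] ang 86.5 z [ 6.5  9.5 11.4] px 146 195
shift [ -3.8  37.8 100.5] turn [-0.    -0.     0.007] | clock 1.9 rows>= 3.0
```

View pics/w1.png

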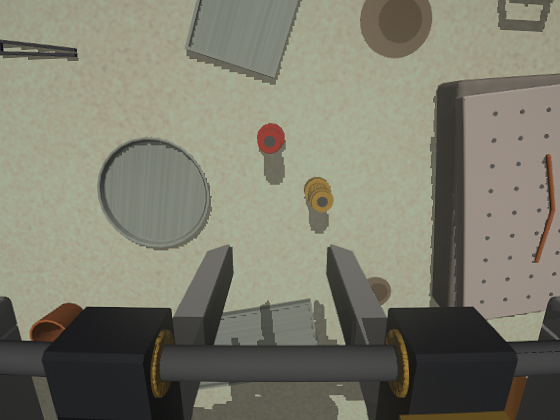

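The wrist view shows brass nozzle A at (320,200), the red look-alike at (270,139), and the dish centred at (154,193). These match the top-camera positions within 3 mm.

```bash
python3 -m crank '[[55,-2.5,37.5,60,0,0,0],[55,-2.5,37.5,100,0,0,0],[55,-2.5,37.5,110,0,0,0],[55,-2.5,37.5,110,0,0,0]]'; python3 -c "
from h import *
go(666.7,3.7,18,1.571)"
```

```text
clock: 2.35
eef_pos: [665.5, 4.3, 77.1]
eef_rot: [-3.136, -0.0, 1.578]
wrist_force: [0.1, 1.0, 0.1]
finger_gap: 51.9
finger_force: 0.0
shift [-0.6  1.5 59.1] turn [-0.005 -0.     0.007] | clock 2.4 rows>= 2.0
```

```bash
python3 -m crank '[[55,0,1,30,0,0,0],[55,0,1,59,0,0,0],[55,0,1,59,0,0,0],[55,0,1,59,0,0,0],[10,0,1,59,0,0,0],[10,0,1,59,0,0,0],[10,0,1,59,0,0,0],[10,0,1,59,0,0,0],[10,0,1,59,0,0,0],[10,0,1,59,0,0,0]]' 20; python3 -m crank '[[10,0,0,-20,0,0,0],[10,0,0,-50,0,0,0],[10,0,0,-70,0,0,0],[10,0,0,-70,0,0,0]]';  python3 -c "
from h import *
go(495,-24,88,1.571)"
```

```text
clock: 3.35
eef_pos: [668.3, 3.2, 21.6]
eef_rot: [3.141, 0.0, 1.577]
wrist_force: [-0.4, 0.2, 2.7]
finger_gap: 19.7
finger_force: 20.0
clock: 3.75
eef_pos: [669.5, 3.2, 94.1]
eef_rot: [3.137, 0.0, 1.577]
wrist_force: [0.5, -0.2, -0.6]
finger_gap: 19.7
finger_force: 20.0
shift [ -26.2 -174.7    5.3] turn [0.005 0.    0.006] | clock 3.8 rows>= 4.0
```

```bash
python3 -m crank '[[10,-26,-50,0,0,0,0],[10,-26,-100,0,0,0,0],[10,-26,-150,0,0,0,0],[10,-26,-175,0,0,0,0],[10,-26,-175,0,0,0,0],[10,-26,-175,0,0,0,0]]'; python3 -c "
from h import *
for i in range(3):
  print(manip.read_state()['eef_pos']);optics.camera('wrist')
go(495,-24,24,1.571)"
```

```text
clock: 4.35
eef_pos: [493.2, -23.8, 90.8]
eef_rot: [-3.141, -0.0, 1.577]
wrist_force: [-0.1, 0.5, -0.9]
finger_gap: 19.3
finger_force: 20.0
[493.2060368  -23.83277303  90.76708455]
[493.78329999 -23.82445953  90.77992303]
[493.95911002 -23.78665494  90.74646652]
shift [-0.2  1.  66.7] turn [-0.    -0.     0.006] | clock 4.5 rows>= 2.0
```

```bash
python3 -m crank '[[10,0,1,40,0,0,0],[10,0,1,60,0,0,0],[10,0,1,66,0,0,0],[10,0,1,66,0,0,0],[10,0,1,66,0,0,0],[40,0,1,66,0,0,0],[40,0,1,66,0,0,0],[40,0,1,66,0,0,0]]'; python3 -m crank '[[45,0,0,-20,0,0,0],[45,0,0,-60,0,0,0],[45,0,0,-110,0,0,0],[45,0,0,-160,0,0,0],[45,0,0,-160,0,0,0]]'; python3 -c "
from h import *
look('noz1','wrist',495,-24,20,40,80,'pics/w2.png')
look('dish','wrist',495,-3,64,7,16)
go(480,-395,170,0.9)"
```

```text
clock: 5.3
eef_pos: [494.6, -23.8, 25.5]
eef_rot: [3.141, 0.0, 1.577]
wrist_force: [-0.6, -0.7, -0.6]
finger_gap: 36.9
finger_force: 0.0
clock: 5.8
eef_pos: [496.8, -24.0, 191.8]
eef_rot: [3.131, 0.001, 1.577]
wrist_force: [0.6, -0.0, -1.1]
finger_gap: 42.6
finger_force: 0.0
noz1 465 ctr [493.5 -23.4] size [21.5 21.1] ang 0.2 z [48.9 54.8 56.4] px 276 196
dish 1363 ctr [494.1  -1.2] size [119.1 118.3] ang 87.6 z [ 7.4  9.5 11.4] px 279 165
shift [-371.1  -16.9   15.9] turn [ 0.002 -0.     0.677] | clock 5.9 rows>= 8.0
```

```bash
python3 -m crank '[[55,-50,3,5,0,0,0],[55,-100,4,10,0,0,0],[55,-150,4,15,0,0,0],[55,-200,4,16,0,0,0],[55,-250,4,16,0,0,0],[55,-300,4,16,0,0,0],[55,-350,4,16,0,0,0],[55,-390,4,16,0,0,0],[55,-390,4,16,0,0,0],[55,-390,4,16,0,0,0]]'; python3 -c "
from h import *
look('nozB','wrist',500,-414,25,44,60)
go(500,-414,75,1.571)"
```

```text
clock: 6.9
eef_pos: [499.9, -413.8, 166.7]
eef_rot: [-3.139, -0.003, 1.575]
wrist_force: [-0.2, -0.0, 0.0]
finger_gap: 51.4
finger_force: 0.0
nozB 515 ctr [ 498.1 -413.4] size [21.9 20.8] ang 20.0 z [46.6 51.9 53.5] px 280 204
shift [-1.2 -0.2 92.4] turn [-0.002 -0.002  0.006] | clock 7.0 rows>= 2.0
```

```bash
python3 -m crank '[[55,0,-2,45,0,0,0],[55,0,-2,90,0,0,0],[55,0,-2,120,0,0,0],[55,0,-2,146,0,0,0],[55,0,-2,146,0,0,0],[55,0,-2,146,0,0,0],[55,0,-2,146,0,0,0]]'; python3 -m crank '[[10,0,0,0,0,0,0],[10,0,0,0,0,0,0],[10,0,0,0,0,0,0],[10,0,0,0,0,0,0],[10,0,0,0,0,0,0],[10,0,0,-20,0,0,0],[10,0,0,-50,0,0,0],[10,0,0,-80,0,0,0],[10,0,0,-80,0,0,0],[10,0,0,-80,0,0,0]]' 20;  python3 -c "
from h import *
go(495,21,100,1.571)"
```

```text
clock: 7.65
eef_pos: [499.6, -413.9, 25.2]
eef_rot: [3.14, 0.002, 1.577]
wrist_force: [-0.0, -0.6, -0.9]
finger_gap: 51.8
finger_force: 0.0
clock: 8.65
eef_pos: [498.6, -413.7, 103.1]
eef_rot: [3.141, 0.0, 1.577]
wrist_force: [-0.1, 0.4, -1.6]
finger_gap: 19.5
finger_force: 20.0
shift [434.7  -1.    3. ] turn [0.    0.    0.006] | clock 8.7 rows>= 9.0
```

```bash
python3 -m crank '[[10,50,-2,0,0,0,0],[10,100,-2,0,0,0,0],[10,150,-2,0,0,0,0],[10,200,-2,0,0,0,0],[10,250,-2,0,0,0,0],[10,300,-2,0,0,0,0],[10,350,-2,0,0,0,0],[10,400,-2,0,0,0,0],[10,434,-2,0,0,0,0],[10,434,-2,0,0,0,0]]'; python3 -m crank '[[10,0,0,0,0,0,0],[10,0,0,0,0,0,0]]'; python3 -c "
from h import *
go(495,21,24,1.571)"
```

```text
clock: 9.65
eef_pos: [493.1, 23.6, 101.8]
eef_rot: [-3.139, -0.0, 1.581]
wrist_force: [-0.1, -0.5, 0.0]
finger_gap: 19.4
finger_force: 20.0
clock: 9.85
eef_pos: [493.8, 19.4, 102.5]
eef_rot: [-3.14, 0.0, 1.576]
wrist_force: [0.7, -0.7, -0.5]
finger_gap: 19.8
finger_force: 20.0
shift [ 1.6  1.3 78.5] turn [-0.001  0.     0.005] | clock 9.8 rows>= 2.0
```

```bash
python3 -m crank '[[10,1,1,40,0,0,0],[10,1,1,65,0,0,0],[10,1,1,76,0,0,0],[10,1,1,76,0,0,0],[10,1,1,76,0,0,0],[40,1,1,76,0,0,0],[40,1,1,76,0,0,0],[40,1,1,76,0,0,0]]'; python3 -m crank '[[45,0,0,-20,0,0,0],[45,0,0,-60,0,0,0],[45,0,0,-110,0,0,0],[45,0,0,-160,0,0,0],[45,0,0,-160,0,0,0]]'; python3 -c "
from h import *
look('noz1','wrist',495,-24,20,40,80)
look('noz2','wrist',495,20,20,40,80)
go(356,293,170,0.9)"
```

```text
clock: 10.65
eef_pos: [495.4, 21.2, 27.7]
eef_rot: [3.141, 0.0, 1.577]
wrist_force: [-0.3, 0.7, -0.1]
finger_gap: 36.7
finger_force: 0.0
clock: 11.15
eef_pos: [497.5, 21.2, 193.8]
eef_rot: [3.131, 0.0, 1.577]
wrist_force: [0.7, 0.3, -0.2]
finger_gap: 42.3
finger_force: 0.0
noz1 444 ctr [493.  -23.3] size [21.  21.7] ang 88.9 z [47.  54.8 56.4] px 275 241
noz2 471 ctr [494.3  21.1] size [20.9 21.6] ang 88.7 z [48.3 54.8 56.6] px 278 198
shift [ 272.6 -137.7   17.6] turn [ 0.002 -0.001  0.677] | clock 11.2 rows>= 7.0
```

```bash
python3 -m crank '[[40,272,-138,20,0,0,-1.25],[40,272,-138,20,0,0,-1.25],[40,272,-138,20,0,0,-1.25],[40,272,-138,20,0,0,-1.25],[40,272,-138,20,0,0,-1.25],[40,272,-138,20,0,0,-1.25],[40,272,-138,20,0,0,-1.25],[40,272,-138,20,0,0,-1.25],[40,272,-138,20,0,0,-1.25],[40,272,-138,20,0,0,-1.25]]'; python3 -c "
from h import *
optics.camera('wrist')
look('punL','wrist',356,293,55,6,20,'pics/w3.png')
go(356,293,60,2.826)"
```

```text
clock: 12.25
eef_pos: [354.8, 292.1, 165.7]
eef_rot: [-3.139, -0.002, 2.828]
wrist_force: [0.7, -0.1, 0.4]
finger_gap: 37.2
finger_force: 0.0
punL 1011 ctr [353.1 293.5] size [11.9 85.3] ang 72.2 z [ 9.7 11.8 13.5] px 281 189
shift [ -0.7   1.3 106.2] turn [-0.002 -0.001 -0.001] | clock 12.3 rows>= 3.0
```

View pics/w3.png

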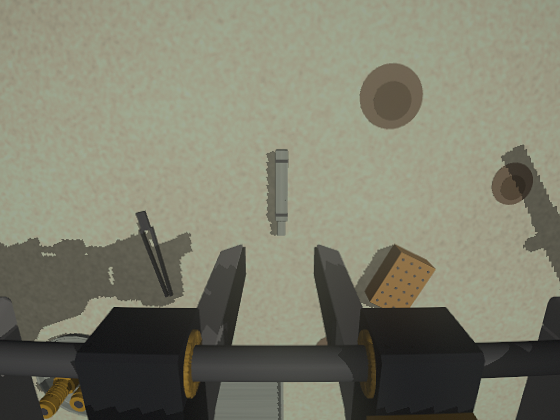

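The wrist view shows the punch vertical at (281,190), tip down, well aligned between the fingers. The tweezers (155,255) and block (400,275) are clear.

```bash
python3 -c "
from h import *
go(351,294.3,4,2.831)"; python3 -m crank '[[40,3,0,50,0,0,0],[40,3,0,100,0,0,0],[40,3,0,140,0,0,0],[40,3,0,150,0,0,0],[40,3,0,155,0,0,0],[40,3,0,155,0,0,0],[40,3,0,155,0,0,0],[40,3,0,155,0,0,0]]'; python3 -c "
from h import *
go(351,294.3,4,2.831)"
```

```text
shift [  4.4   1.1 162.2] turn [-0.001 -0.001 -0.006] | clock 12.3 rows>= 4.0
clock: 13.15
eef_pos: [353.3, 293.8, 13.6]
eef_rot: [3.14, 0.001, 2.827]
wrist_force: [-0.5, -0.2, -0.0]
finger_gap: 37.5
finger_force: 0.0
shift [ 2.4 -0.3  9.6] turn [ 0.002  0.001 -0.004] | clock 13.2 rows>= 1.0
```

```bash
python3 -m crank '[[40,2,0,5,0,0,0],[40,2,0,9,0,0,0],[40,2,0,9,0,0,0],[10,2,0,9,0,0,0],[5,2,0,9,0,0,0],[0,2,0,9,0,0,0],[0,2,0,9,0,0,0],[0,2,0,9,0,0,0]]' 25; python3 -m crank '[[0,0,0,-20,0,0,0],[0,0,0,-60,0,0,0],[0,0,0,-100,0,0,0],[0,0,0,-100,0,0,0],[0,0,0,-100,0,0,0]]'; python3 -c "
from h import *
look('held','wrist',351,294,60,70,125)
go(594,-193,100,3.325)"
```

```text
clock: 13.95
eef_pos: [350.8, 294.0, 3.3]
eef_rot: [3.141, 0.0, 2.827]
wrist_force: [0.1, 0.4, -0.3]
finger_gap: 11.4
finger_force: 25.0
clock: 14.45
eef_pos: [350.8, 294.0, 103.3]
eef_rot: [3.141, 0.001, 2.827]
wrist_force: [-0.7, 0.5, -1.4]
finger_gap: 11.8
finger_force: 25.0
held 3944 ctr [351.3 290.2] size [34.9 85.2] ang 57.5 z [109.  111.9 123.2] px 279 260
shift [-382.4 -387.3    2.5] turn [-0.001 -0.001 -0.498] | clock 14.5 rows>= 11.0
```

```bash
python3 -m crank '[[0,-382,-387,-60,0,0,-0.5],[0,-382,-387,-60,0,0,-0.5],[0,-382,-387,-60,0,0,-0.5],[0,-382,-387,-60,0,0,-0.5],[0,-382,-387,-60,0,0,-0.5],[0,-382,-387,-60,0,0,-0.5],[0,-382,-387,-60,0,0,-0.5],[0,-382,-387,-60,0,0,-0.5],[0,-382,-387,-60,0,0,-0.5],[0,-382,-387,-60,0,0,-0.5]]'; python3 -m crank '[[0,0,0,0,0,0,0]]'; python3 -c "
from h import *
look('long','wrist',594,-193,115,5,13,'pics/w4.png')
go(594,-193,160,3.325)"
```

```text
clock: 15.5
eef_pos: [561.9, -129.6, 153.3]
eef_rot: [3.14, -0.003, -2.957]
wrist_force: [0.6, 1.0, -1.1]
finger_gap: 11.9
finger_force: 25.0
clock: 15.6
eef_pos: [562.8, -132.2, 153.2]
eef_rot: [3.141, -0.002, -2.961]
wrist_force: [0.3, 0.5, -1.5]
finger_gap: 11.6
finger_force: 25.0
long 1667 ctr [ 591.6 -192.4] size [165.7 100.6] ang 11.2 z [5.8 7.8 9.4] px 200 199
shift [-20.2 -68.   -7.4] turn [ 0.001 -0.003 -0.002] | clock 15.7 rows>= 2.0
```

View pics/w4.png

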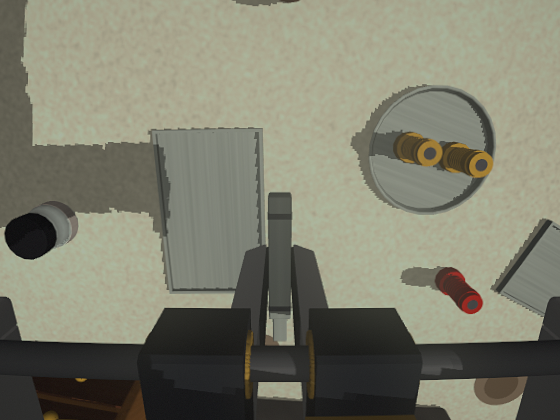

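The wrist view shows the held punch at (280,255). Both nozzles stand in the dish, and the long tray is centred at (210,210) with the jar clear of it.

```bash
python3 -c "
from h import *
go(595,-209,60,3.337)"
```

```text
shift [-18.6 -84.   92.6] turn [ 0.001 -0.003 -0.014] | clock 15.7 rows>= 3.0
```

```bash
python3 -m crank '[[0,-9,-42,0,0,0,-0.014],[0,-18,-84,0,0,0,-0.014],[0,-18.5,-84,40,0,0,-0.014],[0,-18.5,-84,92,0,0,-0.014],[0,-18.5,-84,92,0,0,-0.014],[0,-18.5,-84,92,0,0,-0.014],[0,-18.5,-84,92,0,0,-0.014]]'; python3 -c "
from h import *
optics.camera('wrist');optics.camera('wrist')
go(595,-209,7.3,3.337)"
```

```text
clock: 16.35
eef_pos: [596.7, -206.7, 65.7]
eef_rot: [-3.14, 0.002, -2.942]
wrist_force: [0.8, -0.6, -0.6]
finger_gap: 11.2
finger_force: 25.0
shift [ 2.2 -1.6 58.5] turn [-0.002  0.003  0.004] | clock 16.4 rows>= 2.0
```

```bash
python3 -m crank '[[0,2,-1.5,30,0,0,0],[0,2,-1.5,50,0,0,0],[0,2,-1.5,50,0,0,0],[0,2,-1.5,50,0,0,0]]'; python3 -c "
from h import *
go(595,-209,7,3.337)"
```

```text
clock: 16.85
eef_pos: [594.7, -208.9, 14.9]
eef_rot: [-3.141, 0.001, -2.942]
wrist_force: [-0.0, 0.3, -1.3]
finger_gap: 11.8
finger_force: 25.0
shift [-0.3 -0.2  7.9] turn [-0.001  0.001  0.004] | clock 16.9 rows>= 1.0
```

```bash
python3 -m crank '[[0,0,0,5,0,0,0],[0,0,0,8,0,0,0],[0,0,0,8,0,0,0],[0,0,0,8,0,0,0],[23,0,0,8,0,0,0],[23,0,0,8,0,0,0],[23,0,0,8,0,0,0]]'; python3 -m crank '[[23,0,0,-10,0,0,0],[23,0,0,-50,0,0,0],[40,0,0,-100,0,0,0],[40,0,0,-150,0,0,0],[40,0,0,-150,0,0,0]]'; python3 -c "
from h import *
look('pun1','wrist',595,-209,60,10.5,22)
go(379,-282,165,2.084)"
```

```text
clock: 17.55
eef_pos: [593.9, -208.6, 5.1]
eef_rot: [3.141, -0.0, -2.942]
wrist_force: [0.8, 0.1, 0.5]
finger_gap: 21.4
finger_force: 0.0
clock: 18.05
eef_pos: [596.4, -209.7, 163.7]
eef_rot: [-3.135, 0.01, -2.942]
wrist_force: [0.2, 0.6, -0.5]
finger_gap: 37.6
finger_force: 0.0
pun1 1029 ctr [ 597.  -207.3] size [85.9 11.7] ang 11.3 z [12.8 14.8 16.3] px 281 192
shift [226.3 -28.6  -6.6] turn [0.    0.007 1.257] | clock 18.1 rows>= 9.0
```

Punch 1 lies flat on the tray floor (top at 14.8 mm, 11.3°). Now the second punch.

```bash
python3 -m crank '[[40,226,-29,-2,0,0,1.257],[40,226,-29,-2,0,0,1.257],[40,226,-29,-2,0,0,1.257],[40,226,-29,-2,0,0,1.257],[40,226,-29,-2,0,0,1.257],[40,226,-29,-2,0,0,1.257],[40,226,-29,-2,0,0,1.257],[40,226,-29,-2,0,0,1.257],[40,226,-29,-2,0,0,1.257],[40,226,-29,-2,0,0,1.257]]'; python3 -c "
from h import *
optics.camera('wrist')
look('punR','wrist',379,-282,55,6,20,'pics/w5.png')
go(379,-282,13,2.084)"
```

```text
clock: 19.1
eef_pos: [377.8, -281.5, 156.5]
eef_rot: [-3.141, -0.001, 2.083]
wrist_force: [-0.5, 0.5, 0.1]
finger_gap: 37.6
finger_force: 0.0
punR 1092 ctr [ 376.3 -280.6] size [12. 86.] ang 29.2 z [ 9.6 11.8 13.4] px 280 191
shift [ -1.    0.8 143.8] turn [-0.    -0.001  0.002] | clock 19.2 rows>= 3.0
```

View pics/w5.png

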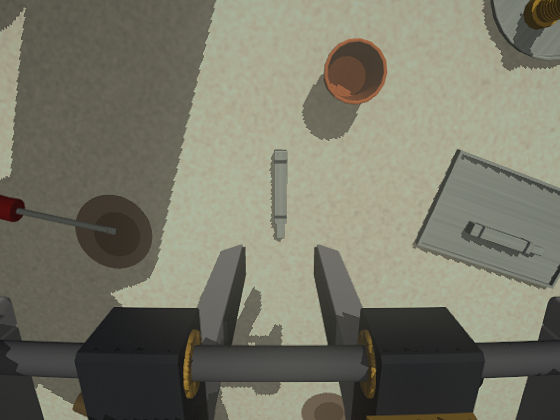

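The punch is at (280,193), tip down and aligned. The cup (355,70) is clear, and punch 1 lies in the tray at (500,238).

```bash
python3 -c "
from h import *
go(374.8,-278,13,2.080)"; python3 -m crank '[[40,4,-1.5,50,0,0,0.003],[40,4,-1.5,100,0,0,0.003],[40,4,-1.5,130,0,0,0.003],[40,4,-1.5,144,0,0,0.003],[40,4,-1.5,144,0,0,0.003],[40,4,-1.5,144,0,0,0.003],[40,4,-1.5,144,0,0,0.003],[40,4,-1.5,144,0,0,0.003]]'; python3 -c "
from h import *
go(374.8,-278,3.5,2.080)"
```

```text
shift [  4.6  -0.9 143.8] turn [-0.    -0.001  0.006] | clock 19.2 rows>= 3.0
clock: 20.0
eef_pos: [375.3, -279.5, 14.3]
eef_rot: [3.141, 0.002, 2.081]
wrist_force: [-0.3, 0.0, -0.2]
finger_gap: 37.4
finger_force: 0.0
shift [ 1.6  0.2 10.7] turn [0.001 0.002 0.001] | clock 20.0 rows>= 1.0
```

```bash
python3 -m crank '[[40,1.5,0,6,0,0,0],[40,1.5,0,10,0,0,0],[40,1.5,0,10,0,0,0],[10,1.5,0,10,0,0,0],[5,1.5,0,10,0,0,0],[0,1.5,0,10,0,0,0],[0,1.5,0,10,0,0,0],[0,1.5,0,10,0,0,0]]' 25; python3 -m crank '[[0,0,0,-20,0,0,0],[0,0,0,-60,0,0,0],[0,0,0,-100,0,0,0],[0,0,0,-100,0,0,0],[0,0,0,-100,0,0,0]]'; python3 -c "
from h import *
go(588.3,-176,100,3.337)"
```

```text
clock: 20.8
eef_pos: [374.3, -277.8, 3.4]
eef_rot: [3.141, 0.0, 2.081]
wrist_force: [-0.2, 1.0, 1.1]
finger_gap: 12.2
finger_force: 25.0
clock: 21.3
eef_pos: [374.2, -277.8, 103.3]
eef_rot: [3.141, 0.001, 2.081]
wrist_force: [-0.0, -0.2, -1.8]
finger_gap: 11.8
finger_force: 25.0
shift [-15.6 236.5   3.4] turn [-0.000e+00  1.000e-03 -1.256e+00] | clock 21.3 rows>= 9.0
```

```bash
python3 -m crank '[[0,-15.6,236.5,0,0,0,-1.256],[0,-15.6,236.5,0,0,0,-1.256],[0,-15.6,236.5,0,0,0,-1.256],[0,-15.6,236.5,0,0,0,-1.256],[0,-15.6,236.5,0,0,0,-1.256],[0,-15.6,236.5,0,0,0,-1.256],[0,-15.6,236.5,0,0,0,-1.256],[0,-15.6,236.5,0,0,0,-1.256],[0,-15.6,236.5,0,0,0,-1.256],[0,-15.6,236.5,0,0,0,-1.256]]'; python3 -m crank '[[0,0,0,0,0,0,0],[0,0,0,0,0,0,0]]'; python3 -c "
from h import *
go(588.1,-175,15,3.337)"
```

```text
clock: 22.3
eef_pos: [587.4, -175.7, 101.0]
eef_rot: [3.14, -0.003, -2.946]
wrist_force: [-0.2, -0.4, -1.0]
finger_gap: 11.8
finger_force: 25.0
clock: 22.5
eef_pos: [587.9, -175.9, 102.5]
eef_rot: [3.141, -0.001, -2.948]
wrist_force: [0.1, 0.2, -1.9]
finger_gap: 11.4
finger_force: 25.0
shift [-0.4  0.8 87.5] turn [ 0.001 -0.001 -0.002] | clock 22.5 rows>= 2.0
```

```bash
python3 -m crank '[[0,0,1,40,0,0,0],[0,0,1,70,0,0,0],[0,0,1,88,0,0,0],[0,0,1,88,0,0,0],[0,0,1,88,0,0,0],[0,0,1,88,0,0,0]]'; python3 -c "
from h import *
go(588.1,-175,7,3.337)"
```

```text
clock: 23.1
eef_pos: [588.7, -175.3, 16.7]
eef_rot: [-3.14, 0.002, -2.947]
wrist_force: [-0.0, 0.5, -0.8]
finger_gap: 11.6
finger_force: 25.0
shift [0.6 0.4 9.7] turn [-0.001  0.002 -0.001] | clock 23.1 rows>= 1.0
```

```bash
python3 -m crank '[[0,0,0,5,0,0,0],[0,0,0,8,0,0,0],[0,0,0,8,0,0,0],[0,0,0,8,0,0,0],[23,0,0,8,0,0,0],[23,0,0,8,0,0,0],[23,0,0,8,0,0,0]]'; python3 -m crank '[[23,0,0,-10,0,0,0],[23,0,0,-50,0,0,0],[40,0,0,-100,0,0,0],[40,0,0,-150,0,0,0],[40,0,0,-150,0,0,0]]'; python3 -c "
from h import *
look('pun2','wrist',588,-175,48,10.5,22,'pics/w6.png')
go(481,379,150,2.384)"
```

```text
clock: 23.8
eef_pos: [588.1, -175.0, 7.5]
eef_rot: [-3.141, 0.0, -2.946]
wrist_force: [-0.1, -0.1, -0.5]
finger_gap: 21.6
finger_force: 0.0
clock: 24.3
eef_pos: [590.5, -175.9, 165.6]
eef_rot: [-3.135, 0.01, -2.946]
wrist_force: [-0.5, -0.1, -0.3]
finger_gap: 37.4
finger_force: 0.0
pun2 1036 ctr [ 590.2 -173.5] size [85.3 11.8] ang 11.1 z [12.8 14.8 16.4] px 281 190
shift [ -1.2 564.9   9.6] turn [-0.001  0.007  0.953] | clock 24.4 rows>= 12.0
```

View pics/w6.png

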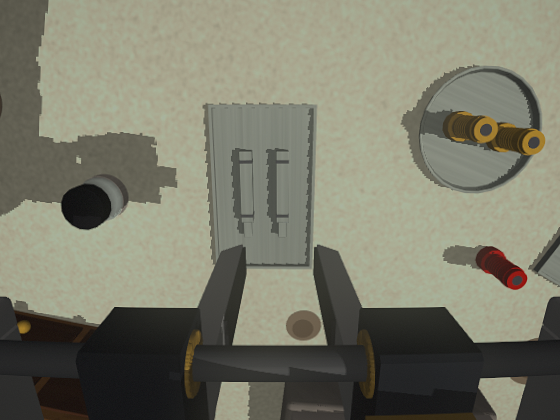

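Both punches lie side by side in the long tray, at (245,190) and (281,190). Nozzles upright, jar in place. Now the block.

```bash
python3 -m crank '[[75,-1,564,0,0,0,0.953],[75,-1,564,0,0,0,0.953],[75,-1,564,0,0,0,0.953],[75,-1,564,0,0,0,0.953],[75,-1,564,0,0,0,0.953],[75,-1,564,0,0,0,0.953],[75,-1,564,0,0,0,0.953],[75,-1,564,0,0,0,0.953],[75,-1,564,0,0,0,0.953],[75,-1,564,0,0,0,0.953]]'; python3 -c "
from h import *
go(481,379,160,2.384)"
```

```text
clock: 25.35
eef_pos: [494.2, 300.6, 156.5]
eef_rot: [-3.14, -0.0, 2.384]
wrist_force: [1.7, 0.2, -0.0]
finger_gap: 70.5
finger_force: 0.0
shift [63.5 47.9 -3.5] turn [-0.001 -0.    -0.   ] | clock 25.4 rows>= 2.0
```

```bash
python3 -m crank '[[75,30,24,0,0,0,0],[75,63,48,-4,0,0,0],[75,63,48,-4,0,0,0],[75,63,48,-4,0,0,0],[75,63,48,-4,0,0,0]]'; python3 -c "
from h import *
optics.camera('wrist')
look('block','wrist',481,379,50,17,40,'pics/w7.png')
look('sq','wrist',600,168,72,5,13)
go(481,379,20,2.384)"
```

```text
clock: 25.85
eef_pos: [482.7, 375.9, 160.7]
eef_rot: [-3.14, -0.0, 2.383]
wrist_force: [-0.6, -0.6, 0.5]
finger_gap: 70.5
finger_force: 0.0
block 3011 ctr [479.6 382.1] size [41.5 62.5] ang 45.6 z [22.7 24.  25.5] px 283 191
sq 484 ctr [604.1 167.2] size [91.4 66.5] ang 71.9 z [5.5 7.7 9.2] px 221 401
shift [  3.5   0.9 141.2] turn [-0.     0.    -0.002] | clock 26.0 rows>= 3.0
```

View pics/w7.png

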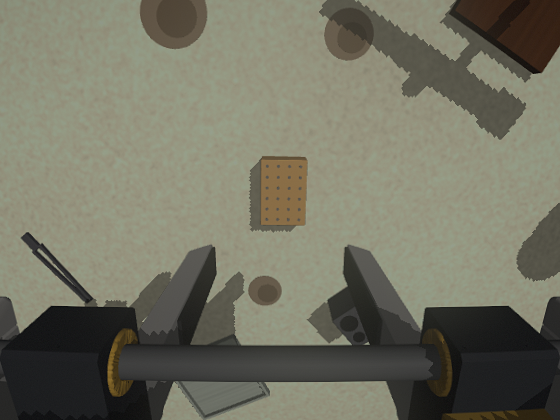

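The block is at (283,191), aligned with the tool. The doming block (350,320) is well clear.

```bash
python3 -c "
from h import *
go(479.6,382.1,7,2.370)"; python3 -m crank '[[75,6,1,45,0,0,0.015],[75,6,1,90,0,0,0.015],[75,6,1,130,0,0,0.015],[75,6,1,145,0,0,0.015],[75,6,1,145,0,0,0.015],[75,6,1,145,0,0,0.015],[75,6,1,145,0,0,0.015]]'; python3 -c "
from h import *
go(479.6,382.1,7,2.370)"
```

```text
shift [  6.7   2.2 154.2] turn [-0.     0.     0.012] | clock 26.0 rows>= 4.0
clock: 26.7
eef_pos: [480.0, 382.5, 18.6]
eef_rot: [3.138, 0.001, 2.369]
wrist_force: [-0.5, 0.8, 0.1]
finger_gap: 70.5
finger_force: 0.0
shift [ 0.1 -0.6 11.6] turn [ 0.003  0.001 -0.001] | clock 26.7 rows>= 1.0
```

```bash
python3 -m crank '[[75,0,0,6,0,0,0],[75,0,0,10,0,0,0],[50,0,0,10,0,0,0],[40,0,0,10,0,0,0],[30,0,0,10,0,0,0],[30,0,0,10,0,0,0],[30,0,0,10,0,0,0],[30,0,0,10,0,0,0]]' 25; python3 -m crank '[[30,0,0,-20,0,0,0],[30,0,0,-60,0,0,0],[30,0,0,-110,0,0,0],[30,0,0,-110,0,0,0],[30,0,0,-110,0,0,0]]'; python3 -c "
from h import *
go(600,230,120,2.887)"
```

```text
clock: 27.5
eef_pos: [479.0, 381.9, 6.4]
eef_rot: [3.141, 0.0, 2.369]
wrist_force: [-0.1, 0.0, 1.2]
finger_gap: 42.0
finger_force: 25.0
clock: 28.0
eef_pos: [479.1, 382.0, 116.9]
eef_rot: [3.14, 0.0, 2.369]
wrist_force: [-0.3, 0.2, -0.6]
finger_gap: 41.2
finger_force: 25.0
shift [-192.7  -24.4   -3.1] turn [ 0.001  0.001 -0.518] | clock 28.0 rows>= 4.0
```

```bash
python3 -m crank '[[30,-193,-24,-50,0,0,-0.518],[30,-193,-24,-50,0,0,-0.518],[30,-193,-24,-50,0,0,-0.518],[30,-193,-24,-50,0,0,-0.518],[30,-193,-24,-50,0,0,-0.518],[30,-193,-24,-50,0,0,-0.518],[30,-193,-24,-50,0,0,-0.518]]'; python3 -c "
from h import *
optics.camera('wrist')
look('sq','wrist',600,168,72,5,13,'pics/w8.png')
go(600,168,60,2.887)"
```

```text
clock: 28.7
eef_pos: [599.3, 230.6, 164.6]
eef_rot: [-3.14, -0.002, 2.887]
wrist_force: [-0.7, -0.6, -0.3]
finger_gap: 41.6
finger_force: 25.0
sq 1009 ctr [592.1 170.6] size [90.9 91. ] ang 72.4 z [5.8 7.8 9.3] px 208 194
shift [-16.7 -60.9 105.3] turn [-0.001 -0.001  0.001] | clock 28.8 rows>= 3.0
```

View pics/w8.png

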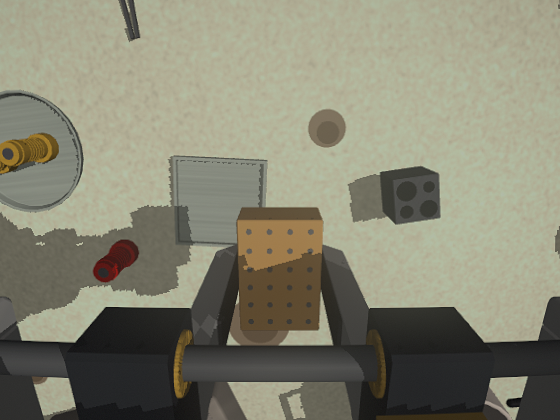

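The block is held at (280,270), and the square tray at (219,200) measures 91×91 mm as it should. The red look-alike is at (115,260), clear of the path.

```bash
python3 -c "
from h import *
go(592.1,170.6,60,2.834)"
```

```text
shift [ -8.4 -60.3 105.3] turn [-0.001 -0.001  0.054] | clock 28.8 rows>= 3.0
```

```bash
python3 -m crank '[[30,-5,-30,0,0,0,0.054],[30,-8.4,-60,0,0,0,0.054],[30,-8.4,-60,30,0,0,0.054],[30,-8.4,-60,75,0,0,0.054],[30,-8.4,-60,115,0,0,0.054],[30,-8.4,-60,135,0,0,0.054],[30,-8.4,-60,142,0,0,0.054],[30,-8.4,-60,142,0,0,0.054],[30,-8.4,-60,142,0,0,0.054],[30,-8.4,-60,142,0,0,0.054]]'; python3 -c "
from h import *
go(592.1,170.6,9.5,2.834)"
```

```text
clock: 29.8
eef_pos: [594.0, 170.2, 25.8]
eef_rot: [3.14, 0.002, 2.833]
wrist_force: [0.7, -0.1, 0.3]
finger_gap: 41.7
finger_force: 25.0
shift [ 2.  -0.2 16.3] turn [ 0.001  0.002 -0.001] | clock 29.8 rows>= 1.0
```

```bash
python3 -m crank '[[30,1,0,8,0,0,0],[30,1,0,14,0,0,0],[30,1,0,14,0,0,0],[30,1,0,14,0,0,0],[58,1,0,14,0,0,0],[58,1,0,14,0,0,0],[58,1,0,14,0,0,0]]'; python3 -m crank '[[58,0,0,-10,0,0,0],[58,0,0,-50,0,0,0],[58,0,0,-100,0,0,0],[58,0,0,-150,0,0,0],[58,0,0,-200,0,0,0],[58,0,0,-200,0,0,0],[58,0,0,-200,0,0,0],[58,0,0,-200,0,0,0],[58,0,0,-200,0,0,0]]'; python3 -c "
from h import *
look('block','wrist',593,170,50,18,40)
p,d,c=cam('side'); save('pics/s9.png',p[80:380,120:520].repeat(2,0).repeat(2,1))
look('cup','top',378,-160,35,20,60);look('jar','top',628,-346,35,30,70)
for n,y in(('n1',-23),('n2',21)): look(n,'top',494,y,20,30,70)
s=manip.read_state();print(s['finger_gap'],s['eef_pos'],s['clock'])"
```

```text
clock: 30.5
eef_pos: [592.5, 170.1, 10.4]
eef_rot: [3.142, 0.0, 2.833]
wrist_force: [0.2, 0.3, -0.5]
finger_gap: 54.1
finger_force: 0.0
clock: 31.4
eef_pos: [591.9, 169.9, 208.9]
eef_rot: [-3.14, -0.002, 2.833]
wrist_force: [0.0, -0.2, -0.6]
finger_gap: 54.4
finger_force: 0.0
block 2363 ctr [591.9 169.8] size [41.8 62.2] ang 71.7 z [25.6 27.  28.5] px 279 188
cup 130 ctr [ 376.6 -157.4] size [46.7 47.5] ang 0.7 z [22.6 41.9 48.8] px 340 265
jar 211 ctr [ 629.2 -347.1] size [37.8 38.1] ang 66.0 z [40.4 51.1 56.5] px 412 165
n1 67 ctr [494.8 -24.2] size [20.1 20. ] ang 88.5 z [47.3 53.1 58. ] px 284 217
n2 69 ctr [496.5  20.6] size [20.2 21.4] ang 89.2 z [36.1 53.5 58.2] px 267 216
54.601718738402376 [592.38546796 170.0409813  209.95251098] 31.7
```

View pics/s9.png

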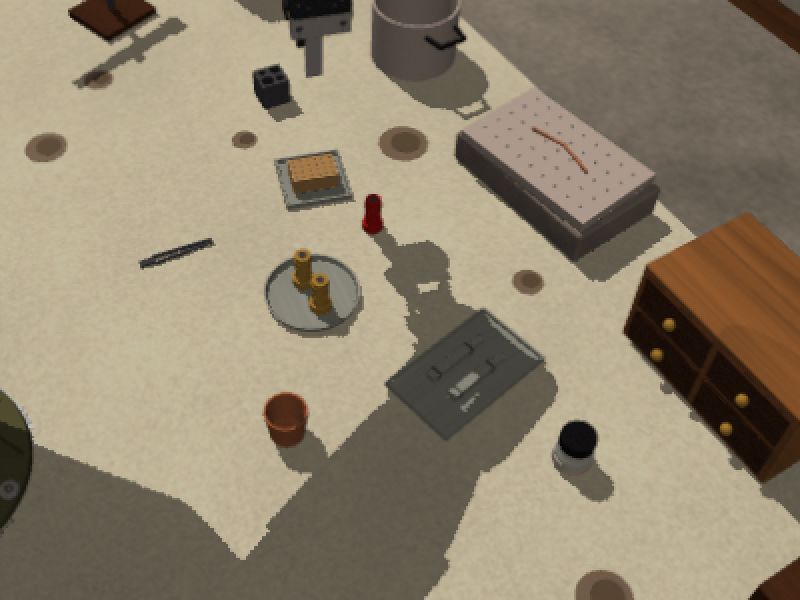

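The crop shows the block flat in the square tray (315,172), both nozzles upright in the dish (303,268 and 320,292) and both punches in the long tray (465,370). The cup and jar have not moved, and the gripper is clear of everything.

```bash
python3 -c "
from cell import manip
print(manip.sign_off())"
```

```text
the job is handed in; nothing more can be done
None
```

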